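# Lock the access panel of a microscope light-source unit

## Robot

A 6-joint arm with a two-finger parallel gripper is mounted at the origin on the work surface. World frame = base frame: x ahead of the robot, y to its left, z up, the work surface at z = 0. Lengths are in m, angles in rad, forces in N, time in s.
With the tool pointing down it reaches from about 0.25 to 0.775 m from the base axis. Payload 4 kg.
Tool frame: the origin (TCP) lies at the centre of the arm's flange, where the gripper is bolted on; the fingertips stand 199 mm ahead of it and the grasp point (between the pads) lies 180 mm ahead of it (robot.tcp_to_tips is the z of the fingertips in the tool frame, in m); z points along the fingers, y is the line along which they close (so a half turn about z gives the same grasp; the last joint's range is limited). The gripper opens to 94 mm and grips with 3 to 60 N. Pads are 16 mm wide; open, the fingers measure 119 mm over their backs; the gripper's body (75 mm by 177 mm) begins 78 mm behind the grasp point.
Start: joints at [-1.413, 0.087, 1.371, -0, 1.684, -0.103], TCP at [0.142, -0.531, 0.405] pointing down, gripper open.
Joint ranges: [-3.1, 3.1], [-0.76, 2.03], [0.27, 2.55], [-1.08, 4.22], [0.17, 2.65], [-2.57, 2.57]. Speed limits (rad/s): [2.79, 2.79, 3.14, 3.14, 3.14, 3.14].

## Interface

Orientations are given as [roll, pitch, yaw] about the fixed x, y, z axes, in that order (R = Rz(yaw) Ry(pitch) Rx(roll)).
In Python, from bench import robot gives the robot as it stands.
- The arm moves only by the tool play_rows, never from a script. Its arguments are lists of equal length, an entry for each row: "translation": the shift along the tool's x, y, z scaled (see below), a list of three; "twist": the turn, a rotation vector about the tool's x, y, z scaled (see below), a list of three; "gripper": the opening, from -1 (shut) to 1 (fully open). A call has 1 to 8 rows; each row shifts and turns the commanded pose from where the row before left it, along the tool's axes as they then stand; what a row does not reach is not made up. The controller multiplies each number of a shift by 0.04 m and each number of a turn by 0.1 rad. A row lasts 1/10 s, in which the tool goes at most 50 mm and 8.59 degrees, less where a joint would pass 70% of its speed; a pose out of reach is approached as far as the arm can. A call with a number of a shift or a turn outside -1 to 1 is refused whole. A call with a gripper value outside its range is refused whole. The fingers move at their own pace and stop on an object; the grip force is fixed at half the most. Time passes only in rows, so rows that do not move let the fingers close. It gives the time, the measured TCP pose, the force, the opening and the grip force at its end, in the units of the state.
- robot.get_obs(): the state, without advancing time (a new reading comes with each control period).
- robot.snapshot(name): name is "side" or "top"; returns the picture (384x512x3 uint8, red, green, blue); there is no depth.
- robot.camera_model(name): a dict with "camera_matrix" (3x3 intrinsics, pixels), "rvec" (rotation vector, rad) and "tvec" (3), from world to camera coordinates, as OpenCV has them. Camera axes: x right, y down, z forward; pixel columns grow to the right and rows downward; lengths in m; the calibration is good to about 2 mm. A picture is of the moment at which its call begins. camera_model takes no time and is no camera call.
- robot.close_job(): hands the job in; it is judged then, once.
Trained networks look in the newest picture that a camera, given by its name, has taken for a name from the list of things; names that differ only in an ending like _2 or _b are one class to them, and where a whole thing is asked for, a point or a joint stands for the part that bears it (a point fixed in the world has none). Each returns a list of dicts, best first, with "score" (0 to 1); they miss things now and then, are a little off and sometimes report something else, mostly with a low value. They report only what shows in the picture. A call takes as long as a camera call.
- robot.recognise(name, camera): "centre" ([x, y, z] in m, in world coordinates, good to about 4 mm: the middle of the surface that is visible of it).
- robot.spot_point(name, camera): "centre" ([x, y, z] in m, in world coordinates, good to about 4 mm: a listed point, or the origin of a listed thing).
The state is a dict: "time": time; "joint_positions": joint angles; "qvel": joint speeds; "joint_torque": joint torques, N m; "tool_pos": TCP position; "ee_rot": TCP orientation; "wrist_force": force on the tool from outside, world axes, zero at the start; "wrist_torque": the same for the moment, N m; "width": finger opening in m; "finger_force": force on a finger pad.
Only numpy, scipy, OpenCV 4.12 (cv2) and the standard library are available. Lean on these libraries where they do the work, as an engineer would, in place of code of your own. Each camera call takes 0.05 s, during which the arm holds its last target. There are 200 camera calls.

## Task

The access panel on top of the microscope's light-source unit stands ajar on its spring: push it fully shut with your fingertips, then, with a fingertip in the slot of its quarter-turn fastener and keeping the panel pressed down, turn the fastener clockwise (seen from above) to its stop so that the panel stays locked shut when you let go. Use the fingertips only: do not pinch or lift anything, do not raise the panel, and leave the bottle, the slide box and the spare objective where they stand.

Things in the scene. Friction and masses are not known exactly. Their poses are not given: they have to be found in the camera images.
- panel (a joint): Opening angle (rad) of the access panel: 0 = shut (rigid stop), flush with the deck behind it; starts at 0.15 to 0.27. Hinged along its back edge. A spring holds it ajar: over the fastener it pushes back with 3 to 7 N, and let go unlocked it springs up to 0.14 to 0.3 rad. Locked, it rests at about 0.01 (2 mm of cam play).
- panel_edge (a point): Point on the panel's top, mid-width, 9 mm in from its free front edge, 190 mm from the hinge. The panel is a white plate 198 mm front to back, 260 mm wide, 8 mm thick; top 120 mm above the table when shut.
- dial (a joint): Turn of the fastener (rad), growing clockwise seen from above: 0 = open (slot parallel to the hinge), pi/2 = locked, at the stop (slot square to the hinge). Starts at 0 to 0.35; slight friction (0.06 Nm), stays where left. From about 0.7 on its cam arm below the panel swings under a ledge behind the unit's front wall; this needs the panel held fully shut.
- slot_floor (a point): Centre of the slot's floor, on the turning axis. The fastener is a round plate 92 mm across with two black half-moon grips; between them a straight slot 30 mm wide, 14 mm deep, 92 mm long, open at both ends. x axis along the slot, turning with it: towards the unit's -y side at 0, its front (-x) when locked; z out of the panel. 125 mm above the table when the panel is shut.
- unit: Light-source unit, fixed: white box 300 (x, front to back) x 260 (y) x 120 mm high. Origin at the centre of its underside; front = its -x side. The panel covers x from -149 to +49 mm, a fixed deck the rest. Hinge axis: x = +50 mm, 116 mm up, parallel to y. With the panel shut the fastener's axis is at x = -85 mm, y = 0.
- oil_bottle: Bystander: small amber bottle with black cap, 36 mm across, 75 mm high, on the table beside the unit. Origin at the centre of its underside, z up.
- slide_box: Bystander: grey and white slide box, 87 x 62 x 36 mm, on the table beside the unit. Origin at the centre of its underside, z up.
- objective: Bystander: spare metal objective lens, 30 mm across, 50 mm high, standing on the deck behind the panel. Origin at the centre of its underside, z up.

How it is judged:
By the outcome, as a careful person would: the job done as asked, in the order asked, and still so for the second after the job is handed in, with the robot touching nothing.
It also fails if it takes over 42 s, if anything falls off the work surface, if the arm or the gripper's body presses on something with over 40 N, if the wrist force passes 120 N, or if a joint passes its speed limit or range.

## Working session

There is one attempt and no reset: what is moved stays moved. The work goes in short steps, Python scripts to look and compute and a tool call to move; the robot and the scene stay as the last step left them, time stands still between calls to the robot, and variables do not carry over. Pictures are saved under pics/ and viewed, at most 10 in all, crops included, and the job is handed in when it is done.

Besides the shell and the picture viewer there is one more tool, called after "Call:" as a command line: name --argument value ..., lists and objects as JSON in quotes. play_rows: Moves the arm, as the interface text tells. Its arguments: {"type":"object","properties":{"translation":{"type":"array","items":{"type":"array","items":{"type":"number","minimum":-1,"maximum":1}}},"twist":{"type":"array","items":{"type":"array","items":{"type":"number","minimum":-1,"maximum":1}}},"gripper":{"type":"array","items":{"type":"number"}}},"required":["translation","twist","gripper"]}

```bash
mkdir -p pics; python3 - <<'E'
from bench import robot
import cv2,numpy as np
o=robot.get_obs(); print({k:np.round(v,3) for k,v in o.items()})
for c in("side","top"):
    im=robot.snapshot(c); cv2.imwrite(f"pics/{c}0.png",im[:,:,::-1])
    for n in("slot_floor","panel_edge","unit","objective","oil_bottle","slide_box"):
        r=robot.spot_point(n,c)
        print(c,n,[(np.round(d["centre"],3).tolist(),round(d["score"],2)) for d in r[:2]])
E
```

```text
{'time': np.float64(0.0), 'joint_positions': array([-1.413,  0.088,  1.372, -0.   ,  1.684, -0.103]), 'qvel': array([ 0.   , -0.001, -0.   ,  0.001, -0.001, -0.001]), 'joint_torque': array([ 0.0000e+00, -3.4018e+01, -3.0243e+01,  7.2000e-02,  3.3000e-02,
       -0.0000e+00]), 'tool_pos': array([ 0.142, -0.531,  0.404]), 'ee_rot': array([-3.139, -0.   ,  0.261]), 'wrist_force': array([0.017, 0.07 , 0.131]), 'wrist_torque': array([-0.051,  0.073,  0.012]), 'finger_force': np.float64(0.0), 'width': np.float64(0.094)}
side slot_floor [([0.564, -0.025, 0.148], 0.71)]
side panel_edge [([0.522, -0.051, 0.158], 0.9)]
side unit [([0.631, 0.018, -0.001], 0.84)]
side objective [([0.67, 0.123, 0.126], 0.49)]
side oil_bottle [([0.799, -0.172, -0.002], 0.55)]
side slide_box [([0.51, 0.225, -0.001], 0.77)]
top slot_floor [([0.566, -0.025, 0.152], 0.9), ([0.517, -0.057, 0.161], 0.35)]
top panel_edge [([0.517, -0.057, 0.16], 0.86), ([0.669, 0.121, 0.113], 0.49)]
top unit [([0.632, 0.017, -0.001], 0.9)]
top objective [([0.67, 0.121, 0.117], 0.58)]
top oil_bottle [([0.795, -0.166, -0.003], 0.42)]
top slide_box [([0.513, 0.221, 0.0], 0.86)]
```

View pics/side0.png

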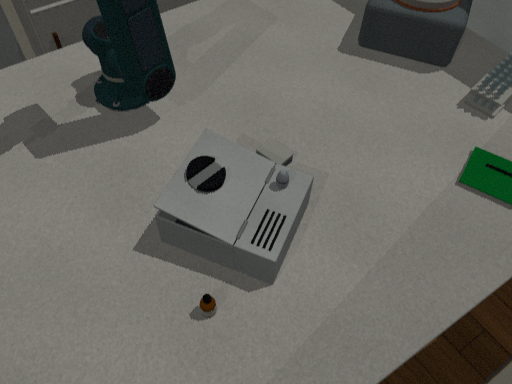

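View pics/top0.png

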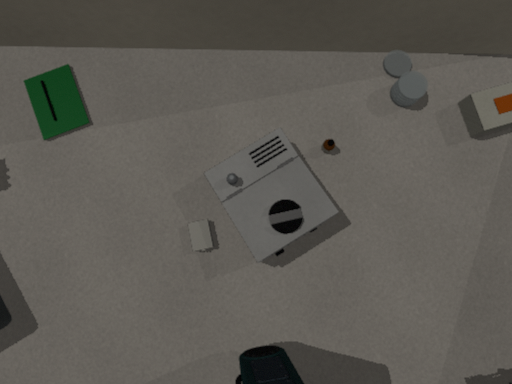

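Side view: unit centred near (235,205), dial at (206,174), bottle (207,303), objective (282,177). Top view: dial at (286,217) with its slot nearly horizontal in the image, slide box (201,236). The networks agree with both. Next I'll fit the unit yaw, panel angle and slot direction.

```bash
python3 - <<'E'
from bench import robot
import cv2,numpy as np
from scipy.optimize import least_squares
# averaged network points
P={}
for n in("slot_floor","panel_edge","unit","objective"):
    a=[]
    for c in("side","top"):
        for k in range(3):
            robot.snapshot(c)
            r=robot.spot_point(n,c)
            if r and r[0]["score"]>.4:a.append(r[0]["centre"])
    a=np.array(a);P[n]=np.median(a,0);print(n,P[n].round(4),a.std(0).round(4))
def model(p,pt): # pt in unit coords panel shut -> world ; p=x,y,yaw,th
    x,y,yaw,th=p
    q=np.array(pt,float)-[.05,0,.116]; c,s=np.cos(th),np.sin(th)
    q=np.array([c*q[0]+s*q[2],q[1],-s*q[0]+c*q[2]])+[.05,0,.116]
    C,S=np.cos(yaw),np.sin(yaw)
    return np.array([x+C*q[0]-S*q[1],y+S*q[0]+C*q[1],q[2]])
pts={"slot_floor":(-.085,0,.125),"panel_edge":(-.14,0,.12)}
f=lambda p:np.r_[model(p,pts["slot_floor"])-P["slot_floor"],model(p,pts["panel_edge"])-P["panel_edge"],p[:2]-P["unit"][:2]]
s=least_squares(f,[.63,.018,.57,.2]);print(s.x.round(4),(s.fun*1e3).round(1))
print("slot shut",model([*s.x[:3],0],pts["slot_floor"]).round(4))
p=s.x
out=[]
for c,(u,v,w,h) in {"side":(145,120,180,165),"top":(190,120,180,165)}.items():
    im=robot.snapshot(c)[:,:,::-1].copy(); m=robot.camera_model(c)
    im=cv2.resize(im[v:v+h,u:u+w],None,fx=4,fy=4,interpolation=cv2.INTER_CUBIC)
    def draw(L,col):
        q=cv2.projectPoints(np.array(L),m["rvec"],m["tvec"],m["camera_matrix"],None)[0][:,0]
        cv2.polylines(im,[np.int32(((q-[u,v])+.5)*4)],True,col,1)
    draw([model(p,(a,b,.12)) for a,b in((-.149,-.13),(.049,-.13),(.049,.13),(-.149,.13))],(0,0,255))
    draw([model([*p[:3],0],(a,b,.12)) for a,b in((.05,-.13),(.15,-.13),(.15,.13),(.05,.13))],(0,255,0))
    draw([model(p,(-.085+.046*np.cos(t),.046*np.sin(t),.139)) for t in np.linspace(0,6.28,40)],(255,0,0))
    out.append(im)
for i,im in enumerate(out): cv2.imwrite(f"pics/fit{i}.png",im[:600])
# slot angle from top and side: bright pixels within dial, unwarped to dial plane
for c in("side","top"):
    im=robot.snapshot(c); m=robot.camera_model(c)
    r=np.linspace(-.044,.044,177); X,Y=np.meshgrid(r,r)
    W=np.array([model(p,(-.085+a,b,.139)) for a,b in zip(X.ravel(),Y.ravel())])
    q=cv2.projectPoints(W,m["rvec"],m["tvec"],m["camera_matrix"],None)[0][:,0].astype(np.float32)
    g=cv2.remap(cv2.cvtColor(im,cv2.COLOR_RGB2GRAY),q[:,0].reshape(X.shape),q[:,1].reshape(X.shape),cv2.INTER_LINEAR)
    k=(g>70)&(X**2+Y**2<.036**2)
    A=np.c_[X[k],Y[k]]; mu=A.mean(0); w,V=np.linalg.eigh(np.cov(A.T)); d=V[:,1]
    print(c,k.sum(),mu.round(4),np.sqrt(w).round(4),"dial≈",(((-np.pi/2-np.arctan2(d[1],d[0]))+np.pi/2)%np.pi-np.pi/2).round(3))
E
```

```text
slot_floor [ 0.5652 -0.027   0.1514] [0.0011 0.0022 0.002 ]
panel_edge [ 0.5194 -0.0548  0.1596] [0.0011 0.0023 0.002 ]
unit [ 0.633   0.0176 -0.0011] [0.0013 0.001  0.0017]
objective [0.6697 0.1217 0.1206] [0.001  0.0016 0.0045]
[0.6331 0.0173 0.5685 0.206 ] [ 0.2  1.1  1.1 -0.3 -0.7 -0.8  0.  -0.3]
slot shut [ 0.5615 -0.0285  0.125 ]
side 6191 [ 0.0016 -0.0005] [0.0063 0.0204] dial≈ 0.339
top 118 [0.0065 0.0267] [0.0033 0.0068] dial≈ -1.545
```

View pics/fit0.png

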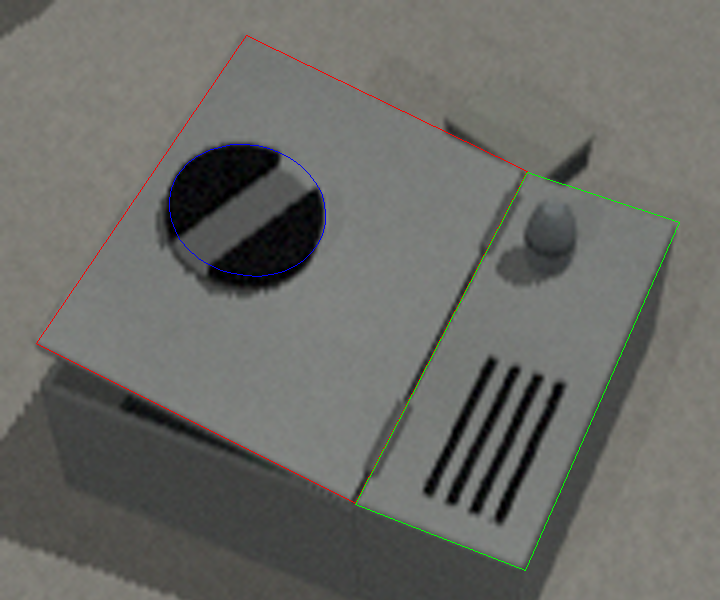

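View pics/fit1.png

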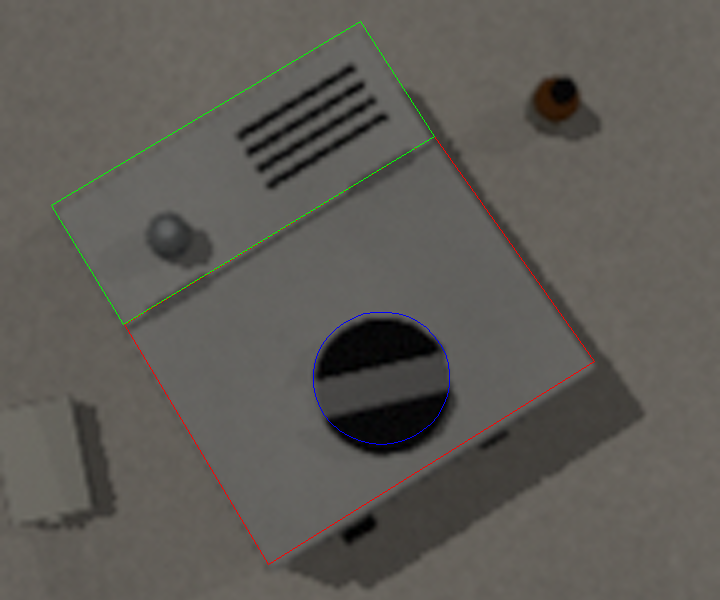

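The model fits the picture: panel edge, deck edge and dial outline all line up. Unit yaw is 0.569, panel angle 0.206 and dial about 0.32. Both fingers, half open, will go in the slot along its length, with the wrist half-turned to stay within joint 6's range. First I move over the slot.

Call:
play_rows --translation '[[0.84,-0.59,0],[0.84,-0.59,0],[0.84,-0.59,0],[0.84,-0.59,0],[0.84,-0.59,0],[0.84,-0.59,0],[0.84,-0.59,0],[0.84,-0.59,0]]' --twist '[[0,0,0],[0,0,0],[0,0,0],[0,0,0],[0,0,0],[0,0,0],[0,0,0],[0,0,0]]' --gripper '[0.05,0.05,0.05,0.05,0.05,0.05,0.05,0.05]'

```text
time: 4.1
tool_pos: [0.3536, -0.2782, 0.4049]
ee_rot: [3.141, -0.0, 0.261]
wrist_force: [0.6, -0.5, 0.6]
width: 0.0494
finger_force: 0.0
```

Call:
play_rows --translation '[[0.84,-0.59,0],[0.84,-0.59,0],[0.84,-0.59,0],[0.84,-0.59,0],[0.84,-0.59,0],[0.84,-0.59,0],[0.84,-0.59,0],[0.84,-0.59,0]]' --twist '[[0,0,0],[0,0,0],[0,0,0],[0,0,0],[0,0,0],[0,0,0],[0,0,0],[0,0,0]]' --gripper '[0.05,0.05,0.05,0.05,0.05,0.05,0.05,0.05]'

```text
time: 4.9
tool_pos: [0.5647, -0.0264, 0.4048]
ee_rot: [3.141, -0.0, 0.261]
wrist_force: [-0.6, 0.4, 0.8]
width: 0.0495
finger_force: 0.0
```

Call:
play_rows --translation '[[0,0,0],[0,0,0],[0,0,0],[0,0,0],[0,0,0],[0,0,0],[0,0,0],[0,0,0]]' --twist '[[0,0,-1],[0,0,-1],[0,0,-1],[0,0,-1],[0,0,-1],[0,0,-1],[0,0,-1],[0,0,-1]]' --gripper '[0.05,0.05,0.05,0.05,0.05,0.05,0.05,0.05]'

```text
time: 5.7
tool_pos: [0.5639, -0.0279, 0.4046]
ee_rot: [-3.142, 0.0, 1.065]
wrist_force: [0.2, -0.7, 0.2]
width: 0.0495
finger_force: 0.0
```

Call:
play_rows --translation '[[0,0,0],[0,0,0],[0,0,0],[0,0,0],[0,0,0],[0,0,0],[0,0,0],[0,0,0]]' --twist '[[0,0,-1],[0,0,-1],[0,0,-1],[0,0,-1],[0,0,-1],[0,0,-1],[0,0,-1],[0,0,-1]]' --gripper '[0.05,0.05,0.05,0.05,0.05,0.05,0.05,0.05]'

```text
time: 6.5
tool_pos: [0.5639, -0.0279, 0.4047]
ee_rot: [-3.142, 0.0, 1.865]
wrist_force: [0.6, -0.6, -0.2]
width: 0.0494
finger_force: 0.0
```

Call:
play_rows --translation '[[0,0,0],[0,0,0],[0,0,0],[0,0,0],[0,0,0],[0,0,0],[0,0,0],[0,0,0]]' --twist '[[0,0,-1],[0,0,-1],[0,0,-1],[0,0,-1],[0,0,-1],[0,0,-1],[0,0,-1],[0,0,-1]]' --gripper '[0.05,0.05,0.05,0.05,0.05,0.05,0.05,0.05]'

```text
time: 7.3
tool_pos: [0.5639, -0.0279, 0.4047]
ee_rot: [-3.142, 0.0, 2.665]
wrist_force: [-0.8, 0.4, 0.9]
width: 0.0494
finger_force: 0.0
```

Call:
play_rows --translation '[[0,0,0],[0,0,0],[0,0,0],[0,0,0],[0,0,0],[0,0,0],[0,0,0],[0,0,0]]' --twist '[[0,0,-1],[0,0,-1],[0,0,-1],[0,0,-1],[0,0,-1],[0,0,-1],[0,0,-1],[0,0,-0.3]]' --gripper '[0.05,0.05,0.05,0.05,0.05,0.05,0.05,0.05]'

```text
time: 8.1
tool_pos: [0.5639, -0.028, 0.4047]
ee_rot: [-3.142, 0.0, -2.891]
wrist_force: [-0.6, 0.3, 0.4]
width: 0.0493
finger_force: 0.0
```

Call:
play_rows --translation '[[0,0,0.3],[0,0,0.3],[0,0,0.2],[0,0,0.15],[0,0,0.15],[0,0,0]]' --twist '[[0,0,0],[0,0,0],[0,0,0],[0,0,0],[0,0,0],[0,0,0]]' --gripper '[0.05,0.05,0.05,0.05,0.05,0.05]'

```text
time: 8.7
tool_pos: [0.5637, -0.028, 0.3594]
ee_rot: [3.141, -0.002, -2.893]
wrist_force: [0.0, -0.7, -0.3]
width: 0.0492
finger_force: 0.0
```

```bash
python3 - <<'E'
from bench import robot
import cv2
im=robot.snapshot("side")[110:230,130:300,::-1]
cv2.imwrite("pics/in.png",cv2.resize(im,None,fx=4,fy=4,interpolation=cv2.INTER_CUBIC))
print(robot.get_obs()["wrist_force"].round(2))
E
```

```text
[-0.21  0.21 -0.29]
```

View pics/in.png

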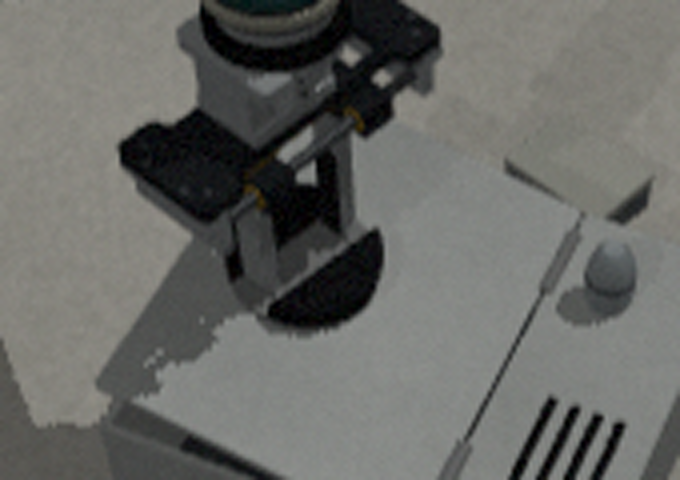

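The fingers stand in line over the slot at crop pixels (258,270) and (345,210), with no contact yet. Pressing down now.

Call:
play_rows --translation '[[0.01,0,0.15],[0.01,0,0.15],[0.01,0,0.15],[0.01,0,0.15],[0.01,0,0.15],[0.01,0,0.1],[0,0,0]]' --twist '[[0,0,0],[0,0,0],[0,0,0],[0,0,0],[0,0,0],[0,0,0],[0,0,0]]' --gripper '[0.05,0.05,0.05,0.05,0.05,0.05,0.05]'

```text
time: 9.45
tool_pos: [0.5616, -0.0288, 0.3263]
ee_rot: [-3.141, 0.0, -2.893]
wrist_force: [-1.1, -1.6, 2.6]
width: 0.0492
finger_force: 1.4
```

Call:
play_rows --translation '[[0,0,0.05],[0,0,0.05],[0,0,0]]' --twist '[[0,0,0],[0,0,0],[0,0,0]]' --gripper '[0.05,0.05,0.05]'

```text
time: 9.75
tool_pos: [0.5615, -0.0286, 0.3244]
ee_rot: [-3.141, 0.001, -2.892]
wrist_force: [-3.7, -3.6, 9.2]
width: 0.0492
finger_force: 4.6
```

Call:
play_rows --translation '[[0,0,0.05],[0,0,0]]' --twist '[[0,0,0],[0,0,0]]' --gripper '[0.05,0.05]'

```text
time: 9.95
tool_pos: [0.5613, -0.0286, 0.3242]
ee_rot: [-3.14, 0.002, -2.892]
wrist_force: [-6.2, -2.7, 15.6]
width: 0.0496
finger_force: 7.6
```

The panel is on its stop: tips at 125.2 mm and force rising without travel. I'll add a little more press and turn clockwise.

Call:
play_rows --translation '[[0,0,0.03],[0,0,0],[0,0,0],[0,0,0],[0,0,0],[0,0,0]]' --twist '[[0,0,0],[0,0,0.6],[0,0,0.6],[0,0,0.6],[0,0,0.6],[0,0,0.6]]' --gripper '[0.05,0.05,0.05,0.05,0.05,0.05]'

```text
time: 10.55
tool_pos: [0.5612, -0.0289, 0.3242]
ee_rot: [-3.14, 0.003, 3.088]
wrist_force: [-7.2, -3.7, 17.9]
width: 0.0494
finger_force: 9.3
```

Call:
play_rows --translation '[[0,0,0],[0,0,0],[0,0,0],[0,0,0],[0,0,0]]' --twist '[[0,0,0.6],[0,0,0.6],[0,0,0.6],[0,0,0.6],[0,0,0.6]]' --gripper '[0.05,0.05,0.05,0.05,0.05]'

```text
time: 11.05
tool_pos: [0.5612, -0.0293, 0.3242]
ee_rot: [-3.139, 0.004, 2.788]
wrist_force: [-7.9, -4.9, 19.6]
width: 0.0493
finger_force: 9.4
```

```bash
python3 - <<'E'
from bench import robot
import cv2
im=robot.snapshot("side")[110:230,130:300,::-1]
cv2.imwrite("pics/turn.png",cv2.resize(im,None,fx=4,fy=4,interpolation=cv2.INTER_CUBIC))
o=robot.get_obs();print(o["wrist_force"].round(2),o["wrist_torque"].round(2),o["joint_positions"].round(2))
E
```

```text
[-8.19 -5.4  17.85] [-0.91  1.42 -0.04] [-0.15  0.14  1.47 -0.    1.53 -1.37]
```

View pics/turn.png

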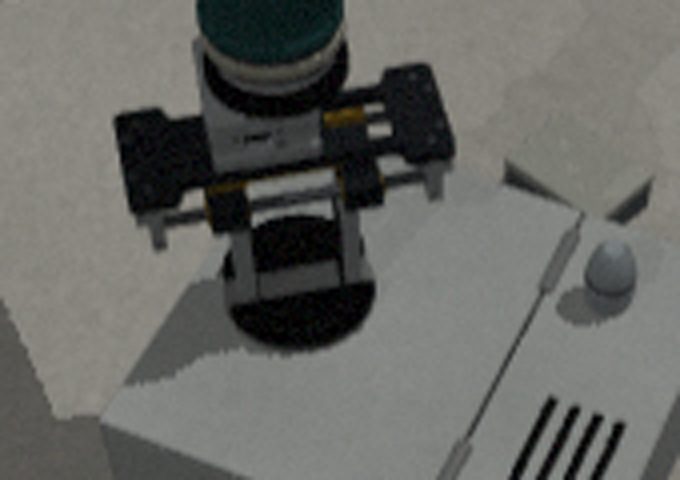

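The panel is shut. The fingers are in the slot at crop pixels (240,265) and (350,250), and the dial is turning with them. Continuing to the stop.

Call:
play_rows --translation '[[0,0,0],[0,0,0],[0,0,0],[0,0,0],[0,0,0],[0,0,0],[0,0,0],[0,0,0]]' --twist '[[0,0,0.6],[0,0,0.6],[0,0,0.6],[0,0,0.6],[0,0,0.6],[0,0,0.6],[0,0,0.6],[0,0,0.6]]' --gripper '[0.05,0.05,0.05,0.05,0.05,0.05,0.05,0.05]'

```text
time: 11.9
tool_pos: [0.5609, -0.0299, 0.3242]
ee_rot: [-3.139, 0.005, 2.308]
wrist_force: [-8.8, -6.6, 19.8]
width: 0.0494
finger_force: 9.7
```

Call:
play_rows --translation '[[0,0,0],[0,0,0],[0,0,0],[0,0,0],[0,0,0]]' --twist '[[0,0,0.6],[0,0,0.6],[0,0,0.6],[0,0,0.6],[0,0,0]]' --gripper '[0.05,0.05,0.05,0.05,0.05]'

```text
time: 12.4
tool_pos: [0.5614, -0.0293, 0.3242]
ee_rot: [3.14, 0.005, 2.07]
wrist_force: [-6.9, -4.5, 18.1]
width: 0.0494
finger_force: 9.0
```

```bash
python3 - <<'E'
from bench import robot
o=robot.get_obs();print(o["wrist_force"].round(2),o["wrist_torque"].round(2),o["joint_positions"].round(2))
E
```

```text
[-6.93 -4.49 18.09] [-0.97  1.23 -0.  ] [-0.15  0.14  1.47 -0.    1.52 -0.65]
```

Call:
play_rows --translation '[[0,0,0],[0,0,0],[0,0,0]]' --twist '[[0,0,0.4],[0,0,0.4],[0,0,0]]' --gripper '[0.05,0.05,0.05]'

```text
time: 12.7
tool_pos: [0.5616, -0.0283, 0.3242]
ee_rot: [3.137, 0.003, 1.992]
wrist_force: [-5.0, -2.0, 16.8]
width: 0.0496
finger_force: 13.2
```

```bash
python3 - <<'E'
from bench import robot
o=robot.get_obs();print(o["wrist_force"].round(2),o["wrist_torque"].round(2),o["joint_torque"].round(2))
E
```

```text
[-5.03 -1.96 16.78] [-0.49  1.09  0.31] [  0.64 -25.88 -23.09   1.07  -1.78   0.49]
```

Call:
play_rows --translation '[[0,0,0],[0,0,0],[0,0,0]]' --twist '[[0,0,0.4],[0,0,0.4],[0,0,0]]' --gripper '[0.05,0.05,0.05]'

```text
time: 13.0
tool_pos: [0.5616, -0.0276, 0.3242]
ee_rot: [3.138, 0.002, 1.919]
wrist_force: [-5.8, -1.3, 19.0]
width: 0.0498
finger_force: 39.4
```

```bash
python3 - <<'E'
from bench import robot
o=robot.get_obs();print(o["wrist_force"].round(2),o["wrist_torque"].round(2),o["joint_torque"].round(2))
E
```

```text
[-5.77 -1.33 18.99] [-0.37  1.16  2.6 ] [ -1.85 -25.69 -23.19   0.99  -1.98   2.77]
```

Torque rises steeply to 2.6 Nm with the wrist at the expected contact angle, so the dial is at its stop. I'll relax the wind-up without turning the dial back, lift straight out, and check.

Call:
play_rows --translation '[[0,0,0],[0,0,0],[0,0,-0.1],[0,0,-0.1],[0,0,-0.3],[0,0,-0.6],[0,0,-0.9],[0,0,-0.9]]' --twist '[[0,0,-0.55],[0,0,0],[0,0,0],[0,0,0],[0,0,0],[0,0,0],[0,0,0],[0,0,0]]' --gripper '[0.05,0.05,0.05,0.05,0.05,0.05,0.05,0.05]'

```text
time: 13.8
tool_pos: [0.5613, -0.0281, 0.4357]
ee_rot: [-3.139, -0.003, 1.966]
wrist_force: [0.6, 0.2, -0.2]
width: 0.0495
finger_force: 0.0
```

Call:
play_rows --translation '[[-1,0,0],[-1,0,0],[-1,0,0],[-1,0,0],[-1,0,0],[0,0,0]]' --twist '[[0,0,0],[0,0,0],[0,0,0],[0,0,0],[0,0,0],[0,0,0]]' --gripper '[0.05,0.05,0.05,0.05,0.05,0.05]'

```text
time: 14.4
tool_pos: [0.6394, -0.2174, 0.4326]
ee_rot: [-3.138, -0.003, 1.96]
wrist_force: [-0.4, 0.1, -0.3]
width: 0.0492
finger_force: 0.0
```

```bash
python3 - <<'E'
from bench import robot
import cv2,numpy as np
out=[]
for c,(u,v) in {"side":(145,120),"top":(190,120)}.items():
    im=robot.snapshot(c)[v:v+165,u:u+190,::-1]; out.append(cv2.resize(im,(400,347),interpolation=cv2.INTER_CUBIC))
    for n in("slot_floor","panel_edge","objective"):
        r=robot.spot_point(n,c); print(c,n,[(np.round(d["centre"],3).tolist(),round(d["score"],2)) for d in r[:1]])
cv2.imwrite("pics/done.png",np.hstack(out))
o=robot.get_obs();print(o["time"],o["tool_pos"].round(3),o["wrist_force"].round(2))
E
```

```text
side slot_floor [([0.559, -0.028, 0.122], 0.58)]
side panel_edge [([0.515, -0.052, 0.121], 0.75)]
side objective [([0.669, 0.123, 0.122], 0.57)]
top slot_floor [([0.559, -0.026, 0.124], 0.61)]
top panel_edge [([0.513, -0.06, 0.123], 0.68)]
top objective [([0.668, 0.12, 0.118], 0.6)]
14.8 [ 0.638 -0.212  0.436] [-0.44  0.51 -0.59]
```

View pics/done.png

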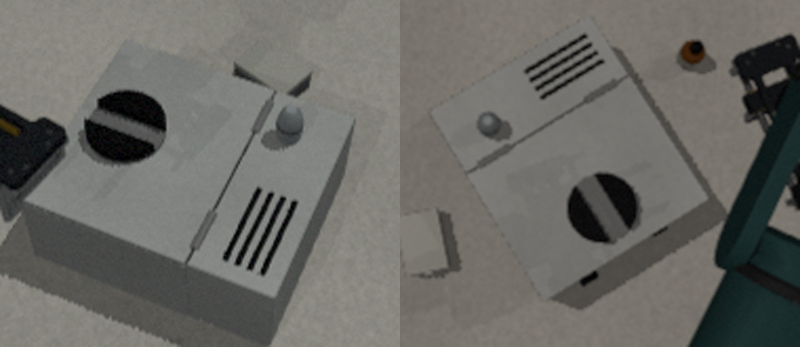

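Panel is shut (edge at 121–123 mm) and the slot looks square to the hinge in both views; the bystanders are undisturbed. I'll check the dial angle numerically before handing in.

```bash
python3 - <<'E'
from bench import robot
import cv2,numpy as np
x,y,yaw=.6331,.0173,.5685; C,S=np.cos(yaw),np.sin(yaw)
for c in("side","top"):
    g=cv2.cvtColor(robot.snapshot(c),cv2.COLOR_RGB2GRAY); m=robot.camera_model(c)
    r=np.linspace(-.044,.044,177); X,Y=np.meshgrid(r,r); a=X.ravel()-.085;b=Y.ravel()
    W=np.c_[x+C*a-S*b,y+S*a+C*b,0*a+.136]
    q=cv2.projectPoints(W,m["rvec"],m["tvec"],m["camera_matrix"],None)[0][:,0].astype(np.float32)
    g=cv2.remap(g,q[:,0].reshape(X.shape),q[:,1].reshape(X.shape),cv2.INTER_LINEAR)
    k=((g>cv2.threshold(g,0,255,cv2.THRESH_OTSU)[0])&(X**2+Y**2<.036**2))
    A=np.c_[X[k],Y[k]]; w,V=np.linalg.eigh(np.cov(A.T)); d=V[:,1]
    print(c,k.sum(),np.sqrt(w).round(4),"dial≈",((-np.pi/2-np.arctan2(d[1],d[0]))%np.pi).round(3))
E
```

```text
side 5413 [0.0055 0.0204] dial≈ 1.579
top 7479 [0.0076 0.0203] dial≈ 1.57
```

```bash
python3 -c "
from bench import robot
print(robot.close_job())"
```

```text
the job is handed in; nothing more can be done
None
```

The panel is shut and the fastener is turned clockwise to its stop: both cameras put the dial at about 1.57 rad, and the panel stayed down after I let go. The bottle, slide box and objective look undisturbed in the final pictures, and the job is handed in at about 15 s of the 42 s allowed.

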